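# Fetch the amber bottle from behind the tall ones

### The arm

A 6-joint arm with a two-finger parallel gripper is mounted at the origin on a cart in front of the work surface, level with it; the furniture and walls round the work are solid. World frame = base frame: x ahead of the robot, y to its left, z up, the work surface at z = 0. Lengths are in mm, angles in rad, forces in N, time in s.
With the tool pointing down it reaches from about 400 to 925 mm from the base axis. Payload 12.5 kg.
Tool frame: the origin (TCP) lies midway between the tips of the shut fingers; the grasp point (between the pads) lies 19 mm behind it (env.tcp_to_grasp is the distance from the TCP to the grasp point, in mm); z points along the fingers, y is the line along which they close (so a half turn about z gives the same grasp; the last joint's range is limited). The gripper opens to 95 mm and grips with 3 to 60 N. Pads are 20 mm wide; open, the fingers measure 119 mm over their backs; the gripper's body (75 mm by 180 mm) begins 59 mm behind the grasp point.
Start: joints at [-1.308, 0.491, 1.559, -0, 1.092, -0.106], TCP at [225.335, -582.988, 177.961] pointing down, gripper open.
Joint ranges: [-3.1, 3.1], [-0.84, 2.19], [0.05, 2.79], [-1.13, 4.28], [0.06, 2.93], [-2.69, 2.69]. Speed limits (rad/s): [2.22, 2.22, 2.79, 3.14, 3.14, 3.14].

### API

Orientations are given as [roll, pitch, yaw] about the fixed x, y, z axes, in that order (R = Rz(yaw) Ry(pitch) Rx(roll)).
In Python, from cell import env gives the robot as it stands. The module is installed in compiled form; this text tells all that it offers.
- The arm moves only by the tool step_arm, never from a script. Its argument "plan" is a list that holds one entry, the list of rows, each a list of 5 numbers: the shift along the tool's x, y, z in mm, then the turn about the tool's z in degrees, then the opening, from -1 (shut) to 1 (fully open). A call has 1 to 8 rows; each row is the pose to reach, as a shift and turn from the pose commanded when the call began, along the tool's axes at that moment; what a row does not reach only later rows make up. A row lasts 1/12 s, in which the tool goes at most 41.7 mm and 7.16 degrees, less where a joint would pass 70% of its speed; a pose out of reach is approached as far as the arm can. A call with a gripper value outside its range is refused whole. The fingers move at their own pace and stop on an object; the grip force is fixed at half the most. Time passes only in rows, so rows that repeat a pose let the fingers close. It gives the time, the measured TCP pose, the force, the opening and the grip force at its end, in the units of the state.
- env.state(): the state, without advancing time (a new reading comes with each control period).
- env.read_camera(name): name is "scene" or "top" or "wrist"; returns the picture (480x640x3 uint8, blue, green, red); there is no depth.
- env.get_calibration(name): a dict with "K" (3x3 intrinsics, pixels), "D" ([k1, k2, p1, p2, k3] as OpenCV has them; the pictures are not rectified), "extrinsics" (4x4, takes a point from world to camera coordinates). Camera axes: x right, y up, looking along -z (the intrinsics and any distortion apply to the point x, -y, -z); pixel columns grow to the right and rows downward; lengths in mm; the calibration is good to about 2 mm. A picture is of the moment at which its call begins: read the wrist's pose just before it. get_calibration takes no time and is no camera call; for the wrist camera it gives the pose at the moment of the call.
- env.job_done(): hands the job in; it is judged then, once.
The state is a dict: "t": time; "joints": joint angles; "qvel": joint speeds; "tau": joint torques, N m; "eef_pos": TCP position; "tcp_rot": TCP orientation; "ft_force": force on the tool from outside, world axes, zero at the start; "moment": the same for the moment, N m; "opening": opening from 0.0 (shut) to 1.0 (fully open); "grip_force": force on a finger pad.
Only numpy, scipy, OpenCV 4.12 (cv2) and the standard library are available. Lean on these libraries where they do the work, as an engineer would, in place of code of your own. Each camera call takes 0.05 s, during which the arm holds its last target. There are 200 camera calls.

### The job

The small amber bottle is needed on the round cork coaster, but it stands at the back of the wooden bay behind the tall white and blue bottles. First set both tall bottles aside on the yellow mat, then stand the amber bottle in the middle of the coaster while they wait there, and finally put each tall bottle back in the bay on the very spot where it stood at the start. Keep all bottles upright, and leave the mug, the tray of vials and the carton of wipes alone.

Things in the scene. Friction and masses are not known exactly. Their poses are not given: they have to be found in the camera images.
- bay: Fixed light wooden bay, open at its -x side: base 150 (x) x 210 (y) x 8 mm, back wall at +x 42 mm high, side walls at +y and -y 30 mm high, walls 8 mm thick. Origin: centre of its underside. Dark rings mark the places: 68 mm ones for the tall bottles at (x, y) = (-25, +42) and (-25, -42) mm, which on which varies; small ring for the amber one at (27, 0). Things stand on the base, at z = 8 mm.
- side_mat: Fixed yellow mat lying on the table, 220 (x) x 120 (y) x 4 mm; the side area for things set aside. Origin: centre of its underside; its own x axis runs along its length. Top 4 mm above the table.
- coaster: Fixed round cork coaster, 76 mm across, 4 mm thick. Origin: centre of its underside; top 4 mm above the table.
- white_bottle: Loose tall white plastic bottle with a red screw cap, in the bay (not the similar one far back on the table), round, upright, 150 mm high: body 60 mm across, shoulder narrowing up to about 126 mm, cap 34 mm across from 126 to 150 mm. About 0.14 kg. Origin: centre of the underside, z up.
- blue_bottle: Loose tall blue plastic bottle with a black screw cap and a blank white label, round, upright, 150 mm high: body 56 mm across, shoulder narrowing above about 90 mm to a slim neck, cap 26 mm across from 134 to 150 mm. About 0.16 kg. Origin: centre of the underside, z up.
- amber_bottle: Loose small amber-brown bottle with a black screw cap, in the bay, round, upright, 62 mm high: body 28 mm across up to about 45 mm, cap 16 mm across from 52 to 62 mm. About 0.035 kg. Origin: centre of the underside, z up.
- mug: Loose grey mug, 72 x 102 x 89 mm high with its handle; bystander, leave it alone. Origin: on its underside.
- wipes: Loose small white and blue carton of wipes, 86 x 51 x 62 mm high; bystander, leave it alone. Origin: centre of the underside.
- vial_tray: Loose dark green foam tray with upright glass vials, 95 x 60 mm, 66 mm high with the vials; bystander, leave it alone. Origin: centre of the underside.
Not all that is in view belongs to the job. Of the things like the white_bottle, leave any that is green; of the rest the larger one is meant.

How it is judged:
By the outcome, as a careful person would: the job done as asked, in the order asked, and still so for the second after the job is handed in, with the robot touching nothing.
It also fails if it takes over 115 s, if anything falls off the work surface, if the arm or the gripper's body presses on something with over 40 N, if the wrist force passes 120 N, or if a joint passes its speed limit or range.

## Working session

There is one attempt and no reset: what is moved stays moved. The work goes in short steps, Python scripts to look and compute and a tool call to move; the robot and the scene stay as the last step left them, time stands still between calls to the robot, and variables do not carry over. Pictures are saved under pics/ and viewed, at most 14 in all, crops included, and the job is handed in when it is done.

Besides the shell and the picture viewer there is one more tool, called after "Request:" by a JSON object that holds its "fn" and its "kwargs", one argument or row to a line. step_arm: Moves the arm, as the interface text tells. Its arguments: {"type":"object","properties":{"plan":{"type":"array"}},"required":["plan"]}

```bash
mkdir -p pics
python3 - <<'E'
from cell import env
import cv2
for n in("scene","top"):
    cv2.imwrite(f"pics/{n}0.png",env.read_camera(n))
s=env.state();print(s)
for n in("scene","top","wrist"):
    c=env.get_calibration(n);print(n,c)
E
```

```text
{'t': 0.1, 'joints': array([-1.30757895e+00,  4.91453717e-01,  1.55937240e+00, -4.25471562e-06,
        1.09169779e+00, -1.05568124e-01]), 'qvel': array([ 0.00130915,  0.00023927, -0.00107786,  0.00066664,  0.0005536 ,
       -0.0003613 ]), 'tau': array([ 1.71722178e-03, -6.13623333e+01, -2.58606595e+01,  6.93946285e-02,
        4.69717314e-02, -6.15102022e-05]), 'eef_pos': array([ 225.27739033, -582.72961266,  177.45405493]), 'tcp_rot': array([-3.14066619e+00, -9.43751425e-05,  3.68787420e-01]), 'ft_force': array([-0.02642662, -0.42187719, -0.23556204]), 'moment': array([ 5.23366334e-02, -8.04892003e-05,  1.10485301e-02]), 'grip_force': 0.0, 'opening': 0.9992195774706674}
scene {'K': array([[438.94968227,   0.        , 315.04799184],
       [  0.        , 438.94968227, 241.66072037],
       [  0.        ,   0.        ,   1.        ]]), 'D': array([-0.0239069,  0.       ,  0.       ,  0.       ,  0.       ]), 'extrinsics': array([[-7.13066696e-01, -7.00952863e-01,  1.41764366e-02,
         4.62865695e+02],
       [ 4.90040328e-01, -4.83844592e-01,  7.25089572e-01,
        -3.57267059
[... 680 characters left out ...]
71924e+03],
       [ 0.00000000e+00,  0.00000000e+00,  0.00000000e+00,
         1.00000000e+00]])}
wrist {'K': array([[367.09396673,   0.        , 314.41544807],
       [  0.        , 367.09396673, 244.81321829],
       [  0.        ,   0.        ,   1.        ]]), 'D': array([-0.07574569,  0.        ,  0.        ,  0.        ,  0.        ]), 'extrinsics': array([[ 3.59801663e-01, -9.33024251e-01, -2.91720663e-03,
        -6.24392572e+02],
       [ 8.96083271e-01,  3.46423874e-01, -2.77534271e-01,
         3.15976044e+01],
       [ 2.59956795e-01,  9.72432320e-02,  9.60711309e-01,
        -3.93643413e+02],
       [ 0.00000000e+00,  0.00000000e+00,  0.00000000e+00,
         1.00000000e+00]])}
```

View pics/scene0.png

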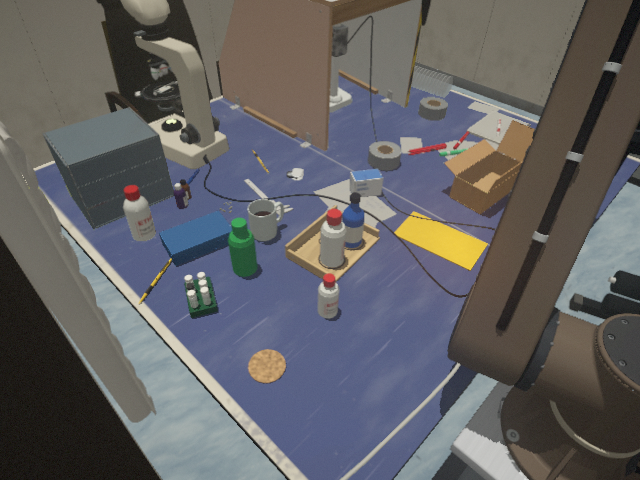

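View pics/top0.png

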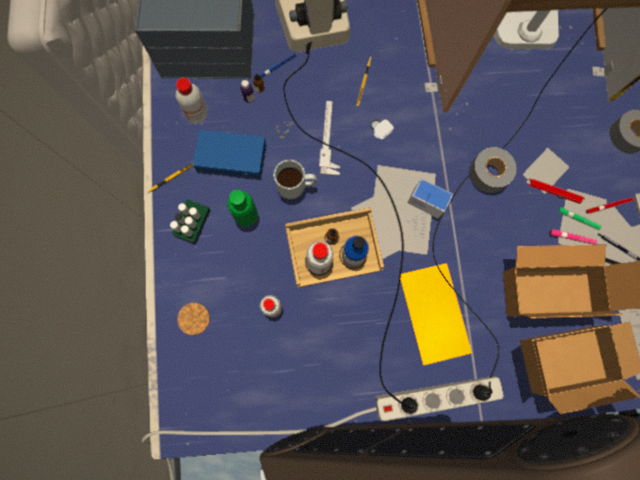

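Top view, things like the white bottle: bay (320,257), far back (190,98), small one (270,306), green (240,207). I choose the one in the bay. The amber bottle is at (331,236); the other brown ones at (258,82) are far away. Next is a close crop.

```bash
cat > h.py <<'E'
import numpy as np, cv2
from cell import env
def ray(c,uv):
    K,D,E=c["K"],c["D"],c["extrinsics"]
    n=cv2.undistortPoints(np.array([[uv]],float),K,D)[0,0]
    d=E[:3,:3].T@np.array([n[0],-n[1],-1.]); o=-E[:3,:3].T@E[:3,3]
    return o,d
def at(c,uv,z):
    o,d=ray(c,uv); return (o+d*(z-o[2])/d[2])[:2]
def proj(c,P):
    K,D,E=c["K"],c["D"],c["extrinsics"]
    p=(E[:3,:3]@np.atleast_2d(P).T).T+E[:3,3]; p=p*[1,-1,-1]
    return cv2.projectPoints(p,np.zeros(3),np.zeros(3),K,D)[0][:,0]
E
python3 - <<'E'
import cv2
a=cv2.imread("pics/top0.png")
b=cv2.resize(a[200:300,275:475],None,fx=4,fy=4,interpolation=cv2.INTER_CUBIC); 
a2=cv2.imread("pics/scene0.png")
c=cv2.resize(a2[180:300,270:500],None,fx=3.4,fy=3.4,interpolation=cv2.INTER_CUBIC)[:,:782]
cv2.imwrite("pics/c1.png",b);cv2.imwrite("pics/c2.png",c)
from h import *
import numpy as np
T=env.get_calibration("top");S=env.get_calibration("scene")
for n,uv in dict(coast=(193.5,319),m1=(400,273),m2=(447,265),m3=(471,354),m4=(424,364)).items(): print(n,at(T,uv,4))
for n,uv,z in(("white",(320,251),150),("blue",(356,242),150),("amber",(331,235),62),("small",(270,302),95)): print(n,at(T,uv,z))
for n,uv,z in(("coast",(267,365),4),("white",(335,216),150),("blue",(355,198),150)): print(n,at(S,uv,z))
E
```

```text
coast [497.24699208 291.73560755]
m1 [ 563.78246948 -208.4106215 ]
m2 [ 573.02138438 -325.03137282]
m3 [ 358.00734705 -352.52145138]
m4 [ 345.94579625 -238.68944684]
white [607.15481608 -15.89423175]
blue [619.87567228 -93.90998599]
amber [658.88108581 -47.93599226]
small [513.85804333 101.33376785]
coast [500.69542675 289.49671797]
white [607.32061517 -19.24848005]
blue [ 618.89786771 -102.44167054]
```

View pics/c1.png

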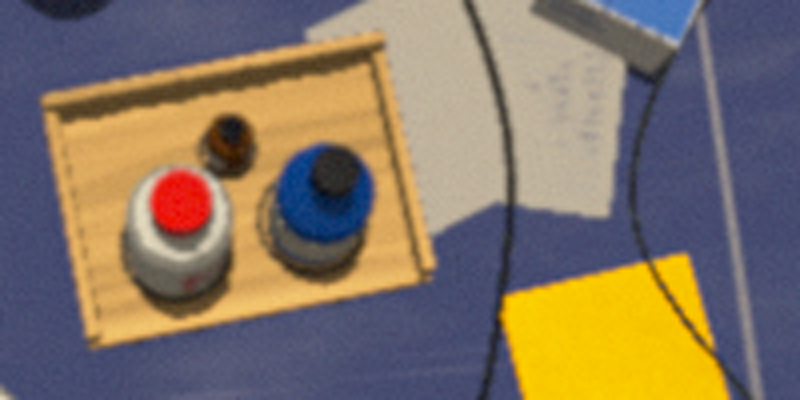

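View pics/c2.png

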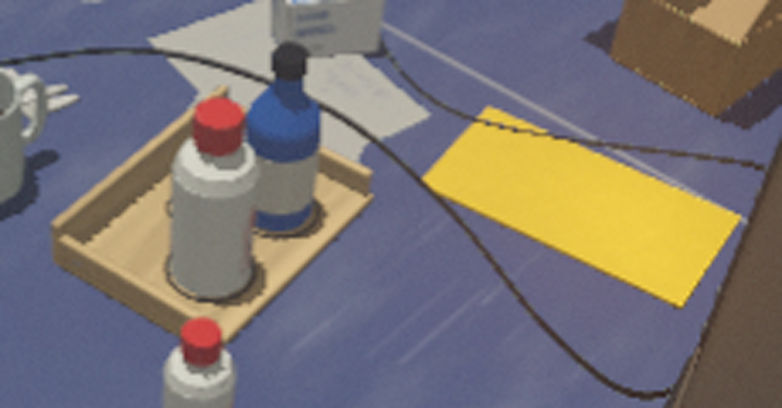

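```bash
cat >> h.py <<'E'
def plan(target,yaw=None,ref=None):
    s=env.state(); p=np.array(s["eef_pos"]) if ref is None else np.array(ref[:3],float); y=s["tcp_rot"][2] if ref is None else ref[3]
    d=np.array(target)-p; c,n=np.cos(y),np.sin(y)
    t=0 if yaw is None else -np.degrees(yaw-y)
    return np.round([c*d[0]+n*d[1], n*d[0]-c*d[1], -d[2], t],1)
E
python3 - <<'E'
from h import *
T=env.get_calibration("top");S=env.get_calibration("scene")
t=lambda u,v:(275+u/4,200+v/4)
s=lambda u,v:(270+u/3.4,180+v/3.4)
BL=at(T,t(42,98),42);BR=at(T,t(382,36),42);FR=at(T,t(434,270),30);FL=at(T,t(90,340),30)
print("corners",BL,BR,FR,FL)
for e in(BL-BR,):print("yaw",np.degrees(np.arctan2(-e[0],e[1])),np.linalg.norm(e))
print("white",at(T,t(181,201),150+8),at(S,s(219,107),158))
print("blue",at(T,t(337,169),158),at(S,s(290,52),158))
print("amber",at(T,t(233,129),70))
print(plan([600,-45,330],np.radians(5)))
E
```

```text
corners [697.99535653  55.82250307] [ 718.44883768 -149.39571237] [ 576.99268032 -165.8884043 ] [553.53562634  39.44441029]
yaw 5.691701170261007 206.23496511548336
white [607.21692353 -16.2708251 ] [612.90234208 -22.80277792]
blue [617.15463051 -99.77537114] [ 618.93038786 -102.61343124]
amber [663.14421306 -53.21747806]
[ 543.4 -366.5 -152.5   16.1]
```

Request:
{"fn": "step_arm", "kwargs": {
  "plan": [
    [[20,-15,-40,2,1],[50,-35,-75,4,1],[85,-60,-110,6,1],[118,-82,-140,8,1],[150,-104,-150,10,1],[182,-126,-150,12,1],[214,-148,-150,14,1],[246,-170,-150,15,1]]
  ]
}}

```text
t: 0.77
eef_pos: [381.9, -352.1, 328.0]
tcp_rot: [3.141, -0.001, 0.104]
ft_force: [1.1, -1.2, 0.6]
opening: 0.998
grip_force: 0.0
```

Run:
```python
from h import *
s=env.state();print(s["t"],s["eef_pos"],s["tcp_rot"])
print(plan([590,-57,310],np.radians(6)))
```

```text
0.7667 [ 381.86989298 -352.13673304  327.99261141] [ 3.14053794e+00 -7.14937127e-04  1.04467770e-01]
[ 237.8 -271.8   18.    -0. ]
```

Request:
{"fn": "step_arm", "kwargs": {
  "plan": [
    [[30,-35,0,0,1],[60,-69,0,0,1],[90,-103,4,0,1],[120,-137,8,0,1],[150,-171,12,0,1],[180,-205,15,0,1],[210,-239,18,0,1],[238,-272,18,0,1]]
  ]
}}

```text
t: 1.43
eef_pos: [573.1, -79.5, 309.4]
tcp_rot: [-3.141, 0.001, 0.107]
ft_force: [0.7, 0.1, -0.2]
opening: 1.001
grip_force: 0.0
```

Request:
{"fn": "step_arm", "kwargs": {
  "plan": [
    [[0,0,0,0,1],[0,0,0,0,1],[0,0,0,0,1],[0,0,0,0,1]]
  ]
}}

```text
t: 1.77
eef_pos: [571.9, -82.5, 310.0]
tcp_rot: [3.141, 0.0, 0.106]
ft_force: [0.2, -0.7, -0.1]
opening: 0.996
grip_force: 0.0
```

Run:
```python
from h import *
import pickle
s=env.state();W=env.get_calibration("wrist");im=env.read_camera("wrist");cv2.imwrite("pics/w1.png",im)
pickle.dump(W,open("w1.pkl","wb"))
print(s["t"],s["eef_pos"],s["tcp_rot"])
```

```text
1.7667 [571.93600892 -82.46472669 309.97153363] [3.14136868e+00 2.40802181e-04 1.05953938e-01]
```

View pics/w1.png

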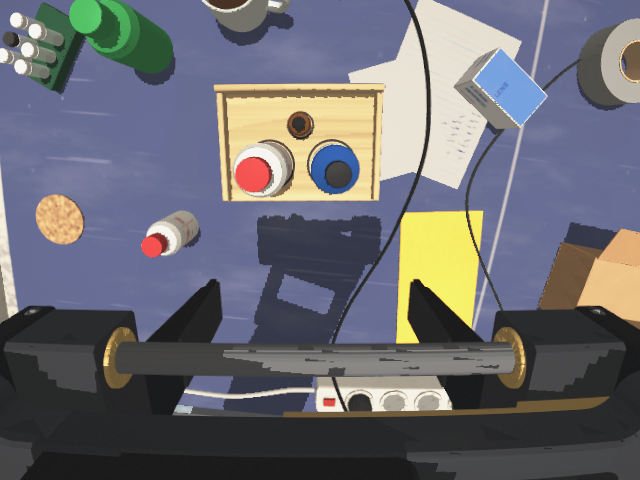

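The wrist view shows the bay with the white cap at (253,174), the blue cap at (338,174), the amber bottle at (300,124) and the coaster at (60,219). I'll enlarge it.

Run:
```python
import cv2
a=cv2.imread("pics/w1.png")
cv2.imwrite("pics/c3.png",cv2.resize(a[75:215,205:395],None,fx=4,fy=4,interpolation=cv2.INTER_CUBIC))
```

```text
(no output)
```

View pics/c3.png

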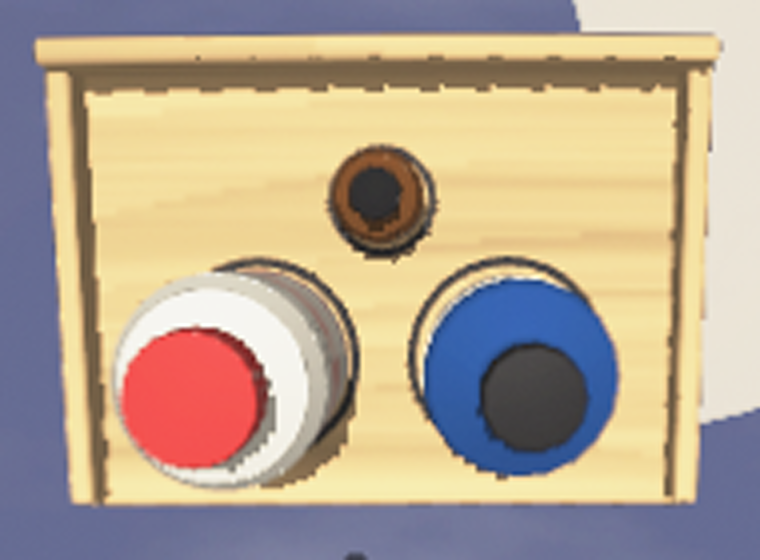

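Run:
```python
from h import *
import pickle
W=pickle.load(open("w1.pkl","rb"))
f=lambda u,v:(205+u/4-.4,75+v/4-.4)
for n,p,z in(("white",(193,399),158),("blue",(534,398),158),("amber",(375,193),70),("BL",(36,39),42),("BR",(720,36),42),("FL",(71,503),30),("FR",(696,502),30)):print(n,at(W,f(*p),z))
print("coast",at(W,(60,219),4),"matTL,TR",at(W,(401,212),4),at(W,(482.5,211),4))
R=np.array([[np.cos(.1047),-np.sin(.1047)],[np.sin(.1047),np.cos(.1047)]])
c=np.mean([at(W,f(36,39),42),at(W,f(720,36),42),at(W,f(71,503),30),at(W,f(696,502),30)],0);print(c)
for q in((-25,42),(-25,-42),(27,0)):print(c+R@q)
```

```text
white [610.99776925 -18.13043486]
blue [ 619.81012893 -100.39574281]
amber [666.51937491 -53.3857963 ]
BL [702.83361985  55.38283649]
BR [ 724.94330725 -151.83805722]
FL [558.38386296  40.87116629]
FR [ 580.64787375 -167.73017319]
coast [501.89463739 291.04923467] matTL,TR [ 563.5216576  -207.18535301] [ 578.07936504 -325.17394419]
[641.70216595 -55.82855691]
[612.44969666 -16.67127099]
[ 621.22843723 -100.21128364]
[668.55431288 -53.00681887]
```

Run:
```python
from h import *
print(plan([619.5,-100.5,185],np.radians(6)))
```

```text
[ 45.4  22.7 125.1   0. ]
```

Request:
{"fn": "step_arm", "kwargs": {
  "plan": [
    [[20,10,20,0,0.3],[40,20,50,0,0.3],[45.4,22.7,80,0,0.3],[45.4,22.7,105,0,0.3],[45.4,22.7,125,0,0.3],[45.4,22.7,125,0,0.3],[45.4,22.7,125,0,0.3],[45.4,22.7,125,0,0.3]]
  ]
}}

```text
t: 2.48
eef_pos: [620.5, -100.1, 186.7]
tcp_rot: [3.141, -0.002, 0.106]
ft_force: [0.7, -0.5, 0.5]
opening: 0.653
grip_force: 0.0
```

Run:
```python
from h import *
import pickle
s=env.state();W=env.get_calibration("wrist");im=env.read_camera("wrist");cv2.imwrite("pics/w2.png",im)
pickle.dump(W,open("w2.pkl","wb"))
print(s["eef_pos"],s["tcp_rot"]); p=s["eef_pos"]
print("tcp px",proj(W,[p,p+[0,0,-27]]))
```

```text
[ 620.4589922  -100.11944549  186.67618777] [ 3.14070188e+00 -2.01749060e-03  1.05993763e-01]
tcp px [[314.19177512 274.15349589]
 [314.25431758 260.01467705]]
```

View pics/w2.png

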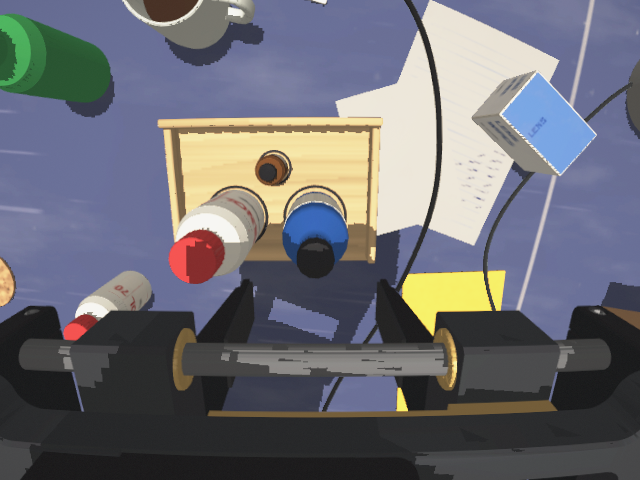

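The blue cap's top is at about (315,258), against a predicted grasp point of (314,260), so it is centred to within 1–2 mm. I'll go down and grip.

Request:
{"fn": "step_arm", "kwargs": {
  "plan": [
    [[0,0,15,0,0.3],[0,0,30,0,0.3],[0,0,45,0,0.3],[0,0,54,0,0.3],[0,0,54,0,0.3],[0,0,54,0,0.3],[0,0,54,0,0.3]]
  ]
}}

```text
t: 3.12
eef_pos: [620.6, -99.4, 132.3]
tcp_rot: [3.141, -0.002, 0.107]
ft_force: [-0.7, 0.2, -0.1]
opening: 0.649
grip_force: 0.0
```

Request:
{"fn": "step_arm", "kwargs": {
  "plan": [
    [[0,0,0,0,0],[0,0,0,0,-0.2],[0,0,0,0,-0.35],[0,0,0,0,-0.45],[0,0,0,0,-0.6],[0,0,0,0,-1],[0,0,0,0,-1],[0,0,0,0,-1]]
  ]
}}

```text
t: 3.78
eef_pos: [620.0, -99.3, 130.9]
tcp_rot: [3.142, 0.0, 0.107]
ft_force: [0.5, 0.6, 0.2]
opening: 0.144
grip_force: 0.0
```

Run:
```python
from h import *
s=env.state();print(s["opening"],s["grip_force"])
cv2.imwrite("pics/w3.png",env.read_camera("wrist"))
s=env.state();print(s["opening"],s["grip_force"])
```

```text
0.14413218037193543 0.0
0.10319297799202755 0.0
```

View pics/w3.png

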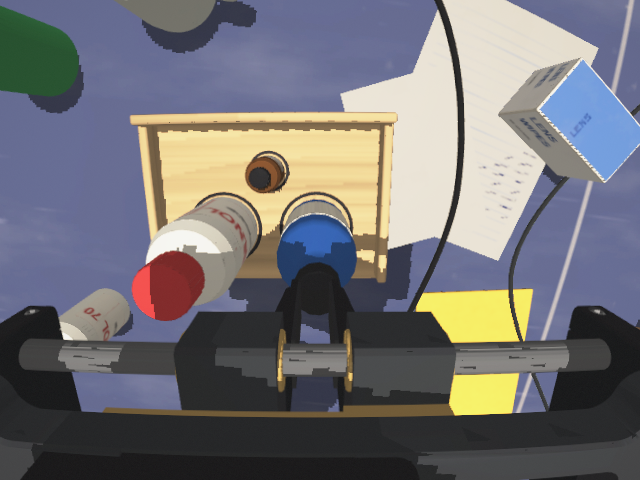

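Run:
```python
from h import *
s=env.state();p=np.array(s["eef_pos"]);W=env.get_calibration("wrist");print(p,s["opening"],s["grip_force"],s["ft_force"])
for z in (131,150,158): print(z,proj(W,[[p[0],p[1],z]]))
a=cv2.imread("pics/w3.png")
print("cap top at z158 if px (317,292):",at(W,(317,292),158),at(W,(317,288),158))
cv2.imwrite("pics/c4.png",cv2.resize(a[220:400,230:400],None,fx=3.3,fy=3.3,interpolation=cv2.INTER_CUBIC))
```

```text
[619.9874503  -99.25042787 130.90233528] 0.10319297799202755 0.0 [-1.08030651 -0.65167182 -0.01959181]
131 [[314.13689134 274.24654604]]
150 [[314.05096145 286.42197258]]
158 [[314.01003083 292.22203709]]
cap top at z158 if px (317,292): [ 620.28505658 -100.82064565] [ 622.57346992 -100.57174603]
```

View pics/c4.png

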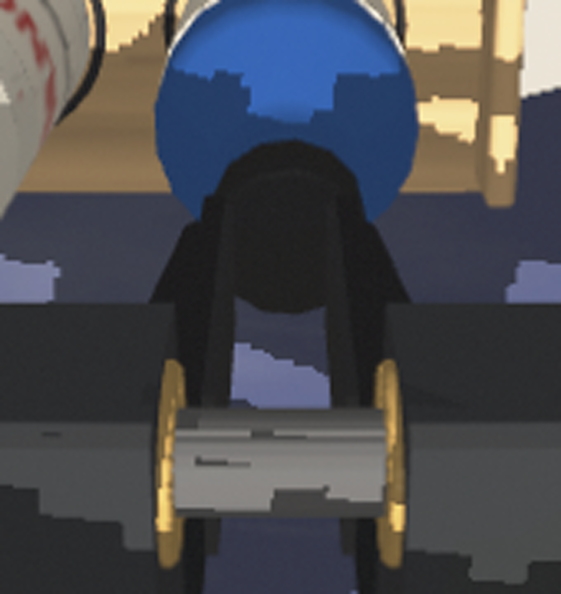

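The crop shows the cap centred between the fingers at about (317,290), but the fingers seem to be still closing. I'll let them settle and read the force.

Request:
{"fn": "step_arm", "kwargs": {
  "plan": [
    [[0,0,0,0,-1],[0,0,0,0,-1],[0,0,0,0,-1]]
  ]
}}

```text
t: 4.08
eef_pos: [620.0, -99.3, 131.0]
tcp_rot: [3.142, -0.0, 0.107]
ft_force: [-0.4, -0.7, -0.3]
opening: 0.004
grip_force: 0.0
```

Shut with no contact, which is unexpected. I'll look from the wrist and scene cameras together.

Run:
```python
from h import *
a=env.read_camera("wrist");b=env.read_camera("scene");t=env.read_camera("top")
cv2.imwrite("pics/raw_s.png",b);cv2.imwrite("pics/raw_t.png",t);cv2.imwrite("pics/raw_w.png",a)
A=cv2.resize(a[180:380,220:420],(400,400));B=cv2.resize(b[130:290,270:430],(400,400),interpolation=cv2.INTER_CUBIC)
cv2.imwrite("pics/m1.png",np.hstack([A,B]))
print(env.state()["opening"])
p=env.state()["eef_pos"]
for n in("scene","top"):print(n,proj(env.get_calibration(n),[p,p+[0,0,27]]))
```

```text
0.0024042365864903586
scene [[353.17984053 204.60361931]
 [354.01741053 195.7029859 ]]
top [[357.62803641 243.50754643]
 [358.85630784 240.94222434]]
```

View pics/m1.png

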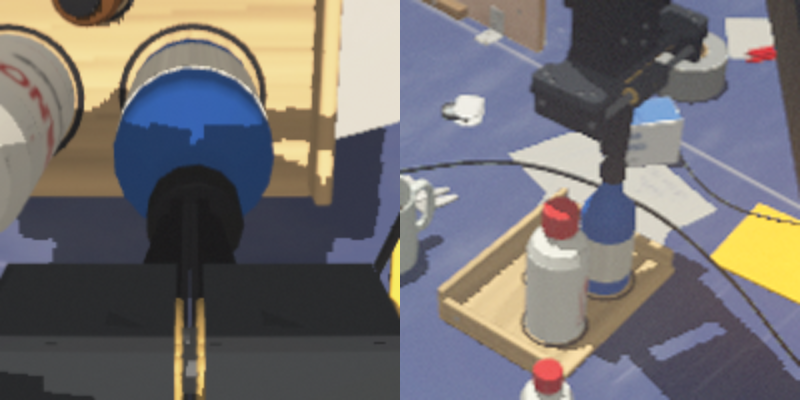

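The picture shows the shut fingers passing into the blue cap at (205,205), so the cap does not act as solid for the fingers. I'll grip the body just below the shoulder instead. The fingers will close along the bay's x axis, clear of the neighbouring bottle, with the palm 3–4 mm above the cap. First I open, rise and turn.

Request:
{"fn": "step_arm", "kwargs": {
  "plan": [
    [[0,0,0,0,0.2],[0,0,0,0,0.5],[0,0,0,0,1],[0,0,0,0,1],[0,0,0,0,1],[0,0,-20,0,1],[0,0,-45,0,1],[0,0,-65,0,1]]
  ]
}}

```text
t: 4.9
eef_pos: [620.1, -99.3, 197.2]
tcp_rot: [3.141, -0.0, 0.107]
ft_force: [-0.2, 1.0, 1.3]
opening: 0.509
grip_force: 0.0
```

Run:
```python
from h import *
s=env.state();print(s["joints"],s["eef_pos"],s["opening"])
b=env.read_camera("scene");o=cv2.imread("pics/scene0.png")
d=cv2.absdiff(b,o)[205:270,310:370].max(2);print((d>40).sum(), d.size)
```

```text
[-2.63838579e-01  4.77720402e-01  1.52742593e+00 -9.96388046e-05
  1.13632188e+00  1.19998035e+00] [620.08965932 -99.27528096 197.18371402] 0.5093128677264829
532 3900
```

Request:
{"fn": "step_arm", "kwargs": {
  "plan": [
    [[0,0,0,-7,1],[0,0,0,-14,1],[0,0,0,-21,1],[0,0,0,-28,1],[0,0,0,-35,1],[0,0,0,-42,1],[0,0,0,-49,1],[0,0,0,-56,1]]
  ]
}}

```text
t: 5.62
eef_pos: [620.0, -99.2, 195.8]
tcp_rot: [-3.142, 0.0, 1.09]
ft_force: [0.2, 0.5, -0.5]
opening: 0.994
grip_force: 0.0
```

Request:
{"fn": "step_arm", "kwargs": {
  "plan": [
    [[0,0,0,-7,1],[0,0,0,-14,1],[0,0,0,-21,1],[0,0,0,-28,1],[0,0,0,-34,1],[0,0,0,-34,1],[0,0,0,-34,1]]
  ]
}}

```text
t: 6.2
eef_pos: [620.0, -99.3, 195.9]
tcp_rot: [-3.142, 0.0, 1.674]
ft_force: [0.5, -0.5, -0.8]
opening: 1.0
grip_force: 0.0
```

Run:
```python
from h import *
s=env.state();print(s["joints"],s["eef_pos"],s["opening"],s["tcp_rot"])
print(plan([620,-100.5,83],np.radians(96)))
W=env.get_calibration("wrist");a=env.read_camera("wrist");p=s["eef_pos"]
print(proj(W,[p,[620,-100.5,158]]))
hsv=cv2.cvtColor(a,cv2.COLOR_BGR2HSV)
m=cv2.inRange(hsv,(100,130,60),(120,255,255));n,l,st,c=cv2.connectedComponentsWithStats(m)
for i in range(1,n):
    if st[i,4]>300:print(st[i],c[i])
cv2.imwrite("pics/w5.png",a)
```

```text
[-2.63876877e-01  4.78784315e-01  1.52924973e+00 -5.17086265e-05
  1.13354457e+00 -3.67473937e-01] [619.99895856 -99.26163505 195.87300422] 0.9999433949622524 [-3.14158893e+00  4.87614304e-05  1.67441528e+00]
[-1.200e+00 -1.000e-01  1.129e+02 -1.000e-01]
[[314.38148327 273.85420042]
 [314.24122969 256.53878766]]
[ 282  201   64   60 2303] [313.63221884 226.37820234]
```

View pics/w5.png

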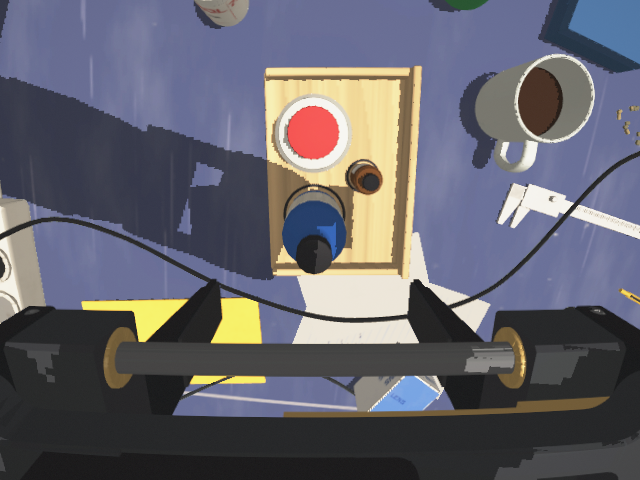

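The blue cap is at (314,254), centred between the fingers, and the way down is clear. I'll descend to body height.

Request:
{"fn": "step_arm", "kwargs": {
  "plan": [
    [[-1,0,18,0,1],[-1,0,36,0,1],[-1,0,54,0,1],[-1,0,72,0,1],[-1,0,90,0,1],[-1,0,104,0,1],[-1,0,112,0,1],[-1,0,112,0,1]]
  ]
}}

```text
t: 6.92
eef_pos: [619.4, -100.1, 82.4]
tcp_rot: [-3.139, -0.001, 1.676]
ft_force: [-0.9, 0.6, -0.9]
opening: 0.998
grip_force: 0.0
```

Request:
{"fn": "step_arm", "kwargs": {
  "plan": [
    [[0,0,0,0,0.5],[0,0,0,0,0.3],[0,0,0,0,0.2],[0,0,0,0,0.1],[0,0,0,0,-0.3],[0,0,0,0,-1],[0,0,0,0,-1],[0,0,0,0,-1]]
  ]
}}

```text
t: 7.58
eef_pos: [620.1, -100.3, 84.1]
tcp_rot: [3.141, 0.0, 1.678]
ft_force: [0.4, -0.5, 0.1]
opening: 0.496
grip_force: 0.0
```

Request:
{"fn": "step_arm", "kwargs": {
  "plan": [
    [[0,0,0,0,-1],[0,0,0,0,-1]]
  ]
}}

```text
t: 7.75
eef_pos: [620.1, -100.3, 84.0]
tcp_rot: [3.142, 0.0, 1.678]
ft_force: [0.1, 0.7, 0.4]
opening: 0.356
grip_force: 0.0
```

The fingers pass through the body too, with no force. I'll finish closing, lift slightly and check whether the bottle follows.

Request:
{"fn": "step_arm", "kwargs": {
  "plan": [
    [[0,0,0,0,-1],[0,0,0,0,-1],[0,0,0,0,-1],[0,0,0,0,-1],[0,0,0,0,-1],[0,0,-5,0,-1],[0,0,-10,0,-1],[0,0,-10,0,-1]]
  ]
}}

```text
t: 8.42
eef_pos: [620.7, -100.4, 95.3]
tcp_rot: [3.14, 0.001, 1.678]
ft_force: [-0.5, -0.3, -1.0]
opening: 0.297
grip_force: 24.9
```

Run:
```python
from h import *
s=env.state();print({k:np.round(v,3) for k,v in s.items()})
a=env.read_camera("wrist");b=env.read_camera("scene")
A=cv2.resize(a[130:380,200:430],(400,435));B=cv2.resize(b[130:304,260:420],(400,435),interpolation=cv2.INTER_CUBIC)
cv2.imwrite("pics/m2.png",np.hstack([A,B]))
```

```text
{'t': np.float64(8.417), 'joints': array([-0.265,  0.583,  1.636, -0.   ,  0.92 , -0.372]), 'qvel': array([-0.   ,  0.008,  0.01 , -0.   , -0.021,  0.002]), 'tau': array([-1.1000e-02, -6.4019e+01, -2.2486e+01,  4.6000e-02,  2.8000e-01,
       -1.0000e-03]), 'eef_pos': array([ 620.712, -100.399,   95.291]), 'tcp_rot': array([3.140e+00, 1.000e-03, 1.678e+00]), 'ft_force': array([-0.488, -0.26 , -0.959]), 'moment': array([-0.008, -0.104,  0.024]), 'grip_force': np.float64(24.943), 'opening': np.float64(0.297)}
```

View pics/m2.png

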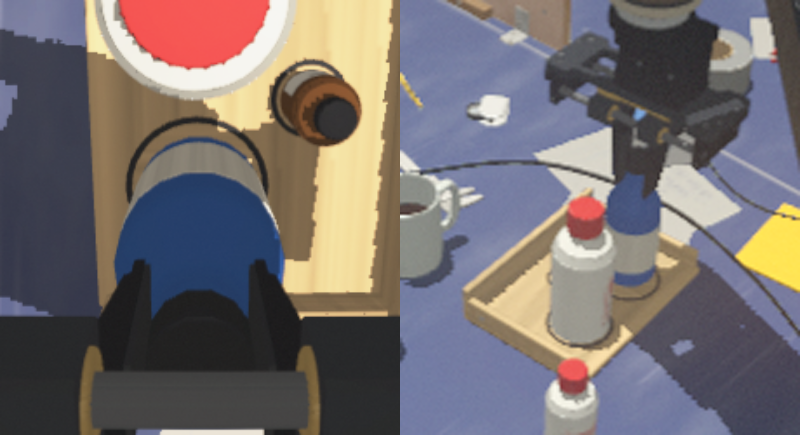

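The grip now holds: 24.9 N at an opening of 28 mm, and the bottle seems to have risen off its ring. I'll lift slowly and check with blob measurements.

Request:
{"fn": "step_arm", "kwargs": {
  "plan": [
    [[0,0,-8,0,-1],[0,0,-16,0,-1],[0,0,-24,0,-1],[0,0,-32,0,-1],[0,0,-40,0,-1],[0,0,-40,0,-1],[0,0,-40,0,-1]]
  ]
}}

```text
t: 9.1
eef_pos: [620.3, -100.3, 134.6]
tcp_rot: [3.141, 0.0, 1.678]
ft_force: [0.1, -0.1, -1.5]
opening: 0.296
grip_force: 24.9
```

```bash
cat >> h.py <<'E'
def blob(im,lo,hi,roi):
    x0,y0,x1,y1=roi
    m=cv2.inRange(cv2.cvtColor(im[y0:y1,x0:x1],cv2.COLOR_BGR2HSV),lo,hi)
    n,l,st,c=cv2.connectedComponentsWithStats(m)
    return [(st[i][:5]+[x0,y0,0,0,0],np.round(c[i]+[x0,y0],1)) for i in range(1,n) if st[i,4]>60]
BL=((100,130,40),(120,255,255))
E
python3 - <<'E'
from h import *
s=env.state();print(s["eef_pos"],s["opening"],s["grip_force"],s["ft_force"])
w=env.read_camera("wrist");sc=env.read_camera("scene")
o=cv2.imread("pics/scene0.png")
cv2.imwrite("pics/raw_s2.png",sc);cv2.imwrite("pics/raw_w2.png",w)
r=(320,150,380,260)
# label/blue colours: print column profile along bottle axis
for im in(o,cv2.imread("pics/raw_s.png"),sc):
    print([tuple(int(v) for v in im[y,358]) for y in range(180,262,4)])
E
```

```text
[ 620.32473506 -100.29698585  134.61890504] 0.29609580727708423 24.93410802417202 [ 0.08528881 -0.09375743 -1.51581604]
[(197, 182, 170), (110, 109, 109), (114, 112, 110), (116, 120, 120), (64, 60, 61), (57, 54, 56), (99, 73, 60), (98, 68, 55), (120, 77, 60), (136, 84, 59), (118, 76, 60), (98, 68, 59), (107, 115, 118), (106, 117, 119), (108, 118, 122), (102, 113, 116), (96, 65, 57), (61, 67, 75), (133, 182, 207), (139, 189, 215), (107, 90, 91)]
[(62, 57, 63), (59, 58, 62), (63, 62, 66), (62, 58, 64), (64, 61, 67), (64, 63, 69), (123, 87, 76), (119, 81, 68), (125, 85, 71), (123, 86, 74), (122, 83, 71), (121, 86, 75), (135, 144, 148), (132, 144, 149), (133, 144, 149), (130, 141, 147), (118, 83, 73), (68, 80, 90), (90, 117, 139), (94, 125, 145), (90, 88, 95)]
[(62, 58, 62), (61, 60, 63), (106, 75, 69), (104, 77, 71), (112, 79, 68), (126, 85, 73), (123, 84, 73), (120, 81, 70), (131, 140, 142), (131, 142, 147), (134, 145, 148), (133, 145, 150), (122, 93, 83), (137, 155, 171), (86, 112, 129), (92, 119, 136), (90, 115, 135), (71, 81, 93), (96, 122, 142), (96, 128, 147), (93, 90, 97)]
```

The blue bottle is lifted: its label moved up about 16 px, the force reads 1.5 N, and the grip is steady. Next I carry it to the rear half of the mat.

Run:
```python
from h import *
print(plan([406,-286,134],np.radians(96)), env.state()["tcp_rot"])
```

```text
[-1.619e+02 -2.325e+02 -3.000e-01  1.000e-01] [-3.14117372e+00 -7.84595096e-05  1.67781103e+00]
```

Request:
{"fn": "step_arm", "kwargs": {
  "plan": [
    [[-5,-7,0,0,-1],[-15,-22,0,0,-1],[-28,-40,0,0,-1],[-42,-60,0,0,-1],[-56,-80,0,0,-1],[-70,-100,0,0,-1],[-84,-120,0,0,-1],[-98,-140,0,0,-1]]
  ]
}}

```text
t: 9.87
eef_pos: [489.8, -213.4, 133.6]
tcp_rot: [-3.141, -0.0, 1.678]
ft_force: [-0.7, 0.0, -1.6]
opening: 0.284
grip_force: 24.9
```

Run:
```python
from h import *
print(plan([406,-286,134],np.radians(96)))
```

```text
[-63.2 -91.1  -0.4   0.1]
```

Request:
{"fn": "step_arm", "kwargs": {
  "plan": [
    [[-12,-18,0,0,-1],[-26,-37,0,0,-1],[-40,-57,5,0,-1],[-53,-76,10,0,-1],[-60,-87,16,0,-1],[-63,-91,22,0,-1],[-63,-91,28,0,-1],[-63,-91,34,0,-1]]
  ]
}}

```text
t: 10.53
eef_pos: [407.7, -284.9, 99.4]
tcp_rot: [3.142, -0.0, 1.677]
ft_force: [-0.1, 0.0, -1.5]
opening: 0.279
grip_force: 31.0
```

Request:
{"fn": "step_arm", "kwargs": {
  "plan": [
    [[0,0,3,0,-1],[0,0,6,0,-1],[0,0,9,0,-1],[0,0,9,0,-1]]
  ]
}}

```text
t: 10.87
eef_pos: [407.9, -284.5, 90.4]
tcp_rot: [-3.141, -0.0, 1.679]
ft_force: [0.5, -0.6, -1.5]
opening: 0.274
grip_force: 31.0
```

Run:
```python
from h import *
b=env.read_camera("top");cv2.imwrite("pics/t2.png",b);sc=env.read_camera("scene");cv2.imwrite("pics/s2.png",sc)
s=env.state();print(s["eef_pos"],s["opening"],s["ft_force"],s["grip_force"])
S=env.get_calibration("scene")
print(proj(S,[[406,-286,4],[406,-286,154]]))
```

```text
[ 407.89928698 -284.82371216   90.96647323] 0.2716663190499092 [ 0.0779221  -0.74181681 -0.60708694] 30.955398070800584
[[458.82009818 248.20957522]
 [473.9405713  202.89740362]]
```

Request:
{"fn": "step_arm", "kwargs": {
  "plan": [
    [[0,0,1,0,-1],[0,0,2,0,-1],[0,0,3,0,-1],[0,0,4,0,-1],[0,0,4,0,-1],[0,0,4,0,-1]]
  ]
}}

```text
t: 11.47
eef_pos: [407.6, -285.0, 86.9]
tcp_rot: [-3.142, 0.0, 1.678]
ft_force: [0.0, -0.8, -1.9]
opening: 0.27
grip_force: 31.0
```

Request:
{"fn": "step_arm", "kwargs": {
  "plan": [
    [[0,0,1,0,-1],[0,0,2,0,-1],[0,0,2,0,-1],[0,0,2,0,-1]]
  ]
}}

```text
t: 11.8
eef_pos: [407.6, -285.0, 84.9]
tcp_rot: [-3.142, 0.0, 1.678]
ft_force: [0.4, -0.6, -0.7]
opening: 0.275
grip_force: 31.0
```

Run:
```python
from h import *
s=env.state();print(s["eef_pos"],s["opening"],s["ft_force"],s["grip_force"],s["moment"])
b=env.read_camera("top");sc=env.read_camera("scene");cv2.imwrite("pics/s3.png",sc);cv2.imwrite("pics/t3.png",b)
A=cv2.resize(b[230:390,370:530],(400,400),interpolation=cv2.INTER_CUBIC);B=cv2.resize(sc[150:310,400:560],(400,400),interpolation=cv2.INTER_CUBIC)
cv2.imwrite("pics/m3.png",np.hstack([A,B]))
```

```text
[ 407.62071992 -285.002162     84.91084746] 0.2748082108385979 [ 0.42905842 -0.61181639 -0.67821894] 30.954833455762127 [-0.03620629 -0.08550332 -0.06355807]
```

View pics/m3.png

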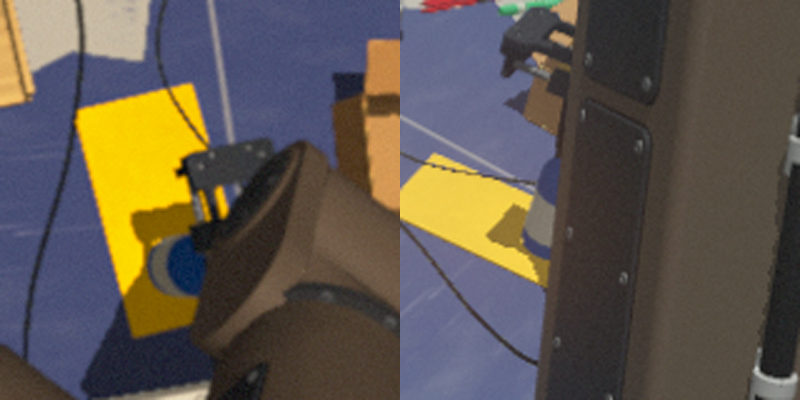

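The bottle is above the mat's rear half and its base in the scene view is near (458,253), close to the mat. No pictures beyond one are left, so I continue by force.

Request:
{"fn": "step_arm", "kwargs": {
  "plan": [
    [[0,0,1,0,-1],[0,0,2,0,-1],[0,0,2,0,-1],[0,0,2,0,-1]]
  ]
}}

```text
t: 12.23
eef_pos: [407.6, -285.0, 82.9]
tcp_rot: [-3.142, -0.0, 1.678]
ft_force: [-0.7, -0.1, -1.6]
opening: 0.272
grip_force: 31.0
```

Request:
{"fn": "step_arm", "kwargs": {
  "plan": [
    [[0,0,1,0,-1],[0,0,2,0,-1],[0,0,2,0,-1],[0,0,2,0,-1]]
  ]
}}

```text
t: 12.57
eef_pos: [407.9, -285.2, 81.8]
tcp_rot: [3.141, 0.001, 1.678]
ft_force: [-1.1, 1.7, 9.5]
opening: 0.273
grip_force: 31.8
```

Contact at TCP z = 82. I release, rise, and read the image for the true finger-tip height.

Request:
{"fn": "step_arm", "kwargs": {
  "plan": [
    [[0,0,-0.5,0,-0.3],[0,0,-0.5,0,0],[0,0,-0.5,0,0.4],[0,0,-0.5,0,1],[0,0,-0.5,0,1],[0,0,-0.5,0,1],[0,0,-0.5,0,1],[0,0,-0.5,0,1]]
  ]
}}

```text
t: 13.23
eef_pos: [407.7, -285.0, 81.4]
tcp_rot: [-3.142, 0.0, 1.678]
ft_force: [-0.5, -0.1, -0.2]
opening: 0.779
grip_force: 0.0
```

Request:
{"fn": "step_arm", "kwargs": {
  "plan": [
    [[0,0,-8,0,1],[0,0,-20,0,1],[0,0,-35,0,1],[0,0,-50,0,1],[0,0,-65,0,1],[0,0,-80,0,1],[0,0,-80,0,1],[0,0,-80,0,1]]
  ]
}}

```text
t: 13.9
eef_pos: [407.8, -285.1, 162.1]
tcp_rot: [3.14, 0.001, 1.678]
ft_force: [-0.6, 0.3, -0.2]
opening: 1.0
grip_force: 0.0
```

Run:
```python
from h import *
print("grasp",env.tcp_to_grasp,[x for x in dir(env) if x[0]!='_'])
s=env.state();print(s["eef_pos"],s["opening"],s["ft_force"])
W=env.get_calibration("wrist");w=env.read_camera("wrist");cv2.imwrite("pics/w6.png",w)
hb=blob(w,*BL,(150,120,480,300));print(hb)
p=s["eef_pos"]
for dz in(0,20,45):
  for y in(-47.5,47.5):
    a=s["tcp_rot"][2];print(dz,y,proj(W,[p+[y*np.sin(a),-y*np.cos(a),dz]])[0])
print("blue top if at TCP",proj(W,[[p[0],p[1],154],[p[0],p[1],4]]))
# joints FK-free check: scene tip
```

```text
grasp 18.8 ['IKError', 'get_calibration', 'job_done', 'read_camera', 'state', 'tcp_to_grasp']
[ 407.81426531 -285.12697641  162.12956137] 0.9997684873327526 [-0.60937971  0.31291435 -0.19163827]
[(array([ 279,  204,   70,   65, 2836]), array([313.9, 232. ]))]
0 -47.5 [235.82681181 273.75873364]
0 47.5 [392.93432905 273.61619392]
20 -47.5 [228.46928291 286.50117749]
20 47.5 [400.32335338 286.34353876]
45 -47.5 [217.12062612 306.20967656]
45 47.5 [411.72042598 306.02811797]
blue top if at TCP [[314.37920085 269.19273389]
 [314.31349141 218.88785813]]
```

The fitted finger-tip spacing in the wrist image puts the real tips about 40 mm above the reported TCP. That explains the free closing and the successful cap grip. From here on I take the grasp point as TCP z + 59. Next, go to the white bottle.

Run:
```python
from h import *
print(plan([611,-18,160],np.radians(96)))
```

```text
[2.436e+02 2.308e+02 1.400e+00 1.000e-01]
```

Request:
{"fn": "step_arm", "kwargs": {
  "plan": [
    [[28,26,0,0,1],[56,52,0,0,1],[84,79,0,0,1],[112,106,0,0,1],[140,132,0,0,1],[168,159,0,0,1],[196,186,0,0,1],[222,210,0,0,1]]
  ]
}}

```text
t: 14.62
eef_pos: [593.4, -39.7, 160.3]
tcp_rot: [-3.14, -0.0, 1.678]
ft_force: [0.4, -0.0, -0.1]
opening: 0.999
grip_force: 0.0
```

Request:
{"fn": "step_arm", "kwargs": {
  "plan": [
    [[12,11,0,0,1],[21,20,0,0,1],[21,20,0,0,1],[21,20,0,0,1],[21,20,0,0,1]]
  ]
}}

```text
t: 15.03
eef_pos: [609.6, -20.1, 161.2]
tcp_rot: [-3.141, 0.0, 1.677]
ft_force: [0.4, 0.0, -0.3]
opening: 1.003
grip_force: 0.0
```

```bash
cat >> h.py <<'E'
RD=((172,120,60),(180,255,255)); RD2=((0,120,60),(8,255,255))
def redblob(im,roi):
    x0,y0,x1,y1=roi;h=cv2.cvtColor(im[y0:y1,x0:x1],cv2.COLOR_BGR2HSV)
    m=cv2.inRange(h,*RD)|cv2.inRange(h,*RD2)
    n,l,st,c=cv2.connectedComponentsWithStats(m)
    return [(st[i]+[x0,y0,0,0,0],np.round(c[i]+[x0,y0],1)) for i in range(1,n) if st[i,4]>60]
E
python3 - <<'E'
from h import *
s=env.state();p=s["eef_pos"];print(p,s["tcp_rot"][2])
W=env.get_calibration("wrist");w=env.read_camera("wrist");cv2.imwrite("pics/w7.png",w)
for b in redblob(w,(200,100,450,340)): print(b, at(W,b[1],156),at(W,b[1],158))
print(proj(W,[[p[0],p[1],158]]))
b=env.read_camera("top");cv2.imwrite("pics/t4.png",b)
m=blob(b,(100,130,40),(120,255,255),(400,260,480,370));print("blue on mat",m)
E
```

```text
[609.59143557 -20.07188184 161.22416976] 1.6767276855904294
(array([ 289,  232,   55,   61, 2632]), array([316.2, 262.9])) [610.15048367 -14.82538999] [610.07140773 -14.14769581]
[[314.38748693 271.95418148]]
blue on mat [(array([437, 325,  23,  23, 358]), array([446.4, 335.8]))]
```

Request:
{"fn": "step_arm", "kwargs": {
  "plan": [
    [[3,1,0,0,1],[3,1,15,0,1],[3,1,30,0,1],[3,1,45,0,1],[3,1,57,0,1],[3,1,67,0,1],[3,1,67,0,1],[3,1,67,0,1]]
  ]
}}

```text
t: 15.8
eef_pos: [611.0, -16.0, 94.5]
tcp_rot: [-3.141, -0.0, 1.677]
ft_force: [1.3, 0.3, 0.8]
opening: 0.999
grip_force: 0.0
```

Request:
{"fn": "step_arm", "kwargs": {
  "plan": [
    [[0,0,0,0,0.4],[0,0,0,0,0],[0,0,0,0,-0.1],[0,0,0,0,-0.2],[0,0,0,0,-0.4],[0,0,0,0,-1],[0,0,0,0,-1],[0,0,0,0,-1]]
  ]
}}

```text
t: 16.47
eef_pos: [611.1, -15.7, 94.5]
tcp_rot: [3.142, 0.0, 1.678]
ft_force: [0.7, 0.0, -0.3]
opening: 0.493
grip_force: 0.0
```

Request:
{"fn": "step_arm", "kwargs": {
  "plan": [
    [[0,0,0,0,-1],[0,0,0,0,-1],[0,0,0,0,-1],[0,0,0,0,-1]]
  ]
}}

```text
t: 16.8
eef_pos: [611.1, -15.8, 94.4]
tcp_rot: [-3.142, 0.0, 1.678]
ft_force: [0.2, 0.5, -1.0]
opening: 0.348
grip_force: 30.0
```

White cap gripped (33 mm, 30 N). I lift it and carry it to the front half of the mat.

Request:
{"fn": "step_arm", "kwargs": {
  "plan": [
    [[0,0,-5,0,-1],[0,0,-13,0,-1],[0,0,-22,0,-1],[0,0,-32,0,-1],[0,0,-42,0,-1],[0,0,-50,0,-1],[0,0,-50,0,-1]]
  ]
}}

```text
t: 17.38
eef_pos: [611.9, -15.8, 146.8]
tcp_rot: [3.138, 0.001, 1.678]
ft_force: [0.0, 0.3, -0.9]
opening: 0.351
grip_force: 30.0
```

Run:
```python
from h import *
s=env.state();print(s["ft_force"],s["opening"]);print(plan([515,-273,144],np.radians(96)))
```

```text
[ 0.03957802  0.33349433 -0.9149575 ] 0.3507965906815593
[-2.454e+02 -1.238e+02  2.800e+00  1.000e-01]
```

Request:
{"fn": "step_arm", "kwargs": {
  "plan": [
    [[-8,-4,0,0,-1],[-24,-12,0,0,-1],[-46,-23,0,0,-1],[-69,-35,0,0,-1],[-92,-46,0,0,-1],[-115,-58,0,0,-1],[-138,-70,0,0,-1],[-161,-81,0,0,-1]]
  ]
}}

```text
t: 18.05
eef_pos: [546.4, -185.9, 143.9]
tcp_rot: [-3.141, -0.0, 1.678]
ft_force: [0.7, -0.4, -0.2]
opening: 0.352
grip_force: 30.0
```

Request:
{"fn": "step_arm", "kwargs": {
  "plan": [
    [[-23,-12,0,0,-1],[-46,-23,0,0,-1],[-66,-33,0,0,-1],[-80,-40,8,0,-1],[-84,-42,18,0,-1],[-84,-42,28,0,-1],[-84,-42,38,0,-1],[-84,-42,44,0,-1]]
  ]
}}

```text
t: 18.72
eef_pos: [514.5, -271.3, 98.6]
tcp_rot: [-3.14, -0.002, 1.678]
ft_force: [1.0, -0.1, -1.0]
opening: 0.348
grip_force: 30.0
```

Request:
{"fn": "step_arm", "kwargs": {
  "plan": [
    [[0,0,0,0,-1],[0,0,2,0,-1],[0,0,4,0,-1],[0,0,6,0,-1],[0,0,6,0,-1]]
  ]
}}

```text
t: 19.13
eef_pos: [515.0, -272.3, 94.4]
tcp_rot: [3.141, 0.0, 1.678]
ft_force: [-0.5, -0.5, -1.3]
opening: 0.35
grip_force: 30.0
```

Request:
{"fn": "step_arm", "kwargs": {
  "plan": [
    [[0,0,1,0,-1],[0,0,2,0,-1],[0,0,3,0,-1],[0,0,3,0,-1],[0,0,3,0,-1]]
  ]
}}

```text
t: 19.55
eef_pos: [514.9, -272.5, 91.5]
tcp_rot: [3.142, 0.0, 1.678]
ft_force: [-0.2, 0.2, -1.6]
opening: 0.346
grip_force: 30.0
```

Request:
{"fn": "step_arm", "kwargs": {
  "plan": [
    [[0,0,0.5,0,-1],[0,0,1,0,-1],[0,0,1.5,0,-1],[0,0,1.5,0,-1]]
  ]
}}

```text
t: 19.88
eef_pos: [515.0, -272.7, 90.4]
tcp_rot: [3.141, 0.001, 1.678]
ft_force: [-0.1, -0.5, 3.8]
opening: 0.348
grip_force: 30.0
```

Touchdown at 90.4, as predicted. I release, rise, then go to the amber bottle while turning back by 90°.

Request:
{"fn": "step_arm", "kwargs": {
  "plan": [
    [[0,0,-0.5,0,0],[0,0,-0.5,0,0.4],[0,0,-0.5,0,1],[0,0,-0.5,0,1],[0,0,-0.5,0,1],[0,0,-0.5,0,1],[0,0,-0.5,0,1],[0,0,-0.5,0,1]]
  ]
}}

```text
t: 20.55
eef_pos: [514.9, -272.5, 90.4]
tcp_rot: [3.142, 0.0, 1.678]
ft_force: [0.4, -0.2, 0.1]
opening: 0.853
grip_force: 0.0
```

Request:
{"fn": "step_arm", "kwargs": {
  "plan": [
    [[0,0,-8,0,1],[0,0,-20,0,1],[0,0,-35,0,1],[0,0,-50,0,1],[0,0,-65,7,1],[0,0,-65,14,1],[0,0,-65,21,1],[0,0,-65,28,1]]
  ]
}}

```text
t: 21.22
eef_pos: [515.0, -272.6, 156.5]
tcp_rot: [3.141, 0.0, 1.183]
ft_force: [0.1, 0.9, -0.8]
opening: 0.998
grip_force: 0.0
```

Run:
```python
from h import *
s=env.state();print(s["eef_pos"],s["tcp_rot"]);print(plan([667,-53,120],np.radians(6)))
b=env.read_camera("top");T=env.get_calibration("top")
for r in redblob(b,(400,250,480,370)):print(r,at(T,r[1],152))
```

```text
[ 515.01899542 -272.55178986  156.47765339] [3.14050643e+00 2.97875309e-04 1.18304200e+00]
[260.7  57.7  36.5  61.8]
(array([436, 278,  10,  15,  94]), array([440.2, 284.1])) [ 514.53351061 -260.36988539]
```

Request:
{"fn": "step_arm", "kwargs": {
  "plan": [
    [[30,7,0,7,1],[60,14,0,14,1],[90,20,0,21,1],[120,27,0,28,1],[150,34,0,35,1],[180,40,0,42,1],[210,47,0,49,1],[240,54,0,56,1]]
  ]
}}

```text
t: 21.93
eef_pos: [655.1, -68.4, 156.0]
tcp_rot: [3.141, -0.0, 0.209]
ft_force: [0.6, 0.3, 0.3]
opening: 0.997
grip_force: 0.0
```

Run:
```python
from h import *
s=env.state();print(s["eef_pos"],s["tcp_rot"]);print(plan([667,-53,60],np.radians(6)))
```

```text
[655.1342068  -68.42196398 155.98166406] [ 3.14145583e+00 -1.86473462e-04  2.08946965e-01]
[ 14.8 -12.6  96.    6. ]
```

Request:
{"fn": "step_arm", "kwargs": {
  "plan": [
    [[8,-6,15,3,1],[14.8,-12.6,30,6,1],[14.8,-12.6,45,6,1],[14.8,-12.6,60,6,1],[14.8,-12.6,70,6,1],[14.8,-12.6,76,6,1],[14.8,-12.6,76,6,1],[14.8,-12.6,76,6,1]]
  ]
}}

```text
t: 22.6
eef_pos: [666.4, -54.7, 79.9]
tcp_rot: [3.141, -0.0, 0.108]
ft_force: [0.7, 0.4, 0.1]
opening: 0.999
grip_force: 0.0
```

Run:
```python
from h import *
s=env.state();p=s["eef_pos"];print(p,s["tcp_rot"])
W=env.get_calibration("wrist");w=env.read_camera("wrist");cv2.imwrite("pics/w8.png",w)
print("cap pred",proj(W,[[p[0],p[1],70],[p[0],p[1],53],[p[0],p[1],8],[667,-53,70]]))
h=cv2.cvtColor(w,cv2.COLOR_BGR2HSV)
for b in blob(w,(3,130,25),(17,255,140),(230,150,400,330)):print("brown",b)
for b in blob(w,(0,0,0),(180,255,60),(270,180,360,330)):print("dark",b)
```

```text
[666.42744875 -54.66479274  79.89339052] [ 3.14141134e+00 -2.71237023e-04  1.07542508e-01]
cap pred [[314.22970182 268.60340946]
 [314.28410598 260.02425669]
 [314.39865695 241.96186195]
 [311.69320934 267.4827142 ]]
brown (array([293, 236,  40,  37, 632]), array([312.4, 251. ]))
dark (array([300, 253,  26,  26, 531]), array([312.5, 265.4]))
dark (array([323, 265,  37,  65, 247]), array([334.2, 293.3]))
dark (array([270, 266,  33,  64, 242]), array([292.4, 294.8]))
```

The amber cap is at (312.5,266) in the wrist image, against a prediction of (314,268.6). I correct by 1 mm and go down.

Request:
{"fn": "step_arm", "kwargs": {
  "plan": [
    [[1.2,-1,15,0,1],[1.2,-1,30,0,1],[1.2,-1,45,0,1],[1.2,-1,60,0,1],[1.2,-1,75,0,1],[1.2,-1,88,0,1],[1.2,-1,96,0,1],[1.2,-1,98,0,1]]
  ]
}}

```text
t: 23.32
eef_pos: [667.0, -53.3, -19.5]
tcp_rot: [-3.141, 0.001, 0.107]
ft_force: [-0.3, -0.6, 0.9]
opening: 0.997
grip_force: 0.0
```

Request:
{"fn": "step_arm", "kwargs": {
  "plan": [
    [[0,0,1,0,0.4],[0,0,1,0,0],[0,0,1,0,-0.2],[0,0,1,0,-0.3],[0,0,1,0,-0.4],[0,0,1,0,-0.5],[0,0,1,0,-1],[0,0,1,0,-1]]
  ]
}}

```text
t: 23.98
eef_pos: [667.4, -53.3, -19.4]
tcp_rot: [3.141, -0.0, 0.107]
ft_force: [-0.3, 0.1, 0.5]
opening: 0.497
grip_force: 0.0
```

Request:
{"fn": "step_arm", "kwargs": {
  "plan": [
    [[0,0,0,0,-1],[0,0,0,0,-1],[0,0,0,0,-1],[0,0,0,0,-1]]
  ]
}}

```text
t: 24.32
eef_pos: [667.3, -53.3, -19.6]
tcp_rot: [3.142, 0.0, 0.107]
ft_force: [-0.8, 0.1, 1.1]
opening: 0.283
grip_force: 30.0
```

Amber gripped (27 mm, 30 N). Lift, and carry it to the coaster.

Request:
{"fn": "step_arm", "kwargs": {
  "plan": [
    [[0,0,-6,0,-1],[0,0,-18,0,-1],[0,0,-34,0,-1],[0,0,-50,0,-1],[0,0,-66,0,-1],[0,0,-82,0,-1],[0,0,-98,0,-1],[0,0,-110,0,-1]]
  ]
}}

```text
t: 24.98
eef_pos: [667.8, -53.4, 93.1]
tcp_rot: [3.141, -0.002, 0.107]
ft_force: [0.3, 0.7, -0.4]
opening: 0.283
grip_force: 30.0
```

Run:
```python
from h import *
s=env.state();print(s["ft_force"],s["opening"]);print(plan([480,285,90]))
```

```text
[ 0.29598915  0.7079187  -0.36588514] 0.28317577692877716
[-150.6 -356.5    3.1    0. ]
```

Request:
{"fn": "step_arm", "kwargs": {
  "plan": [
    [[-8,-16,0,0,-1],[-20,-40,0,0,-1],[-35,-70,0,0,-1],[-50,-101,0,0,-1],[-65,-132,0,0,-1],[-80,-162,0,0,-1],[-95,-192,0,0,-1],[-110,-222,0,0,-1]]
  ]
}}

```text
t: 25.65
eef_pos: [533.4, 156.9, 91.3]
tcp_rot: [3.142, -0.001, 0.107]
ft_force: [0.3, 1.3, 0.3]
opening: 0.288
grip_force: 30.0
```

Request:
{"fn": "step_arm", "kwargs": {
  "plan": [
    [[-15,-30,0,0,-1],[-30,-60,0,0,-1],[-45,-90,0,0,-1],[-58,-117,0,0,-1],[-67,-135,0,0,-1],[-70,-142,0,0,-1],[-70,-142,0,0,-1],[-70,-142,0,0,-1]]
  ]
}}

```text
t: 26.32
eef_pos: [449.9, 289.2, 90.8]
tcp_rot: [3.142, -0.001, 0.108]
ft_force: [0.2, -1.2, -0.6]
opening: 0.287
grip_force: 30.0
```

Run:
```python
from h import *
s=env.state();p=s["eef_pos"];print(p,s["tcp_rot"],s["opening"])
W=env.get_calibration("wrist");w=env.read_camera("wrist");cv2.imwrite("pics/w9.png",w)
print(proj(W,[[500,291,4]]))
h=cv2.cvtColor(w,cv2.COLOR_BGR2HSV)
u,v=proj(W,[[515,291,4]])[0].astype(int);print(u,v,h[v,u])
for b in blob(w,(5,90,80),(22,255,255),(150,60,480,330)):
  if b[0][4]>400: print("cork",b,at(W,b[1],4))
```

```text
[449.85373664 289.22988653  90.83614731] [ 3.14157190e+00 -6.28631411e-04  1.07669722e-01] 0.28695159032093465
[[318.93337176 176.25754121]]
321 157 [ 21 100 244]
cork (array([ 272,  126,   94,   73, 2878]), array([322.9, 162.6])) [510.95120833 289.06731417]
cork (array([271, 168,  65,  54, 758]), array([299.2, 200.5])) [478.98981815 304.72052888]
cork (array([ 283,  297,   64,   33, 1722]), array([314.2, 315. ])) [378.82366604 281.79433086]
```

The coaster's centre appears at about (319,174), which gives (501,291) and agrees with the other cameras. Place the bottle there.

Request:
{"fn": "step_arm", "kwargs": {
  "plan": [
    [[15,1,0,0,-1],[35,2.5,10,0,-1],[48,3.5,25,0,-1],[51,3.7,42,0,-1],[51,3.7,60,0,-1],[51,3.7,78,0,-1],[51,3.7,95,0,-1],[51,3.7,106,0,-1]]
  ]
}}

```text
t: 27.03
eef_pos: [500.9, 289.6, -17.2]
tcp_rot: [3.141, 0.001, 0.105]
ft_force: [0.2, -0.5, -0.8]
opening: 0.288
grip_force: 30.0
```

Request:
{"fn": "step_arm", "kwargs": {
  "plan": [
    [[0,0,1,0,-1],[0,0,3,0,-1],[0,0,5,0,-1],[0,0,6,0,-1],[0,0,6,0,-1]]
  ]
}}

```text
t: 27.45
eef_pos: [501.0, 291.2, -21.0]
tcp_rot: [-3.141, -0.001, 0.107]
ft_force: [-0.2, 0.5, -0.2]
opening: 0.288
grip_force: 30.0
```

Request:
{"fn": "step_arm", "kwargs": {
  "plan": [
    [[0,0,1,0,-1],[0,0,1.5,0,-1],[0,0,1.5,0,-1],[0,0,1.5,0,-1]]
  ]
}}

```text
t: 27.78
eef_pos: [500.6, 291.2, -22.9]
tcp_rot: [3.142, -0.0, 0.107]
ft_force: [-0.8, 0.2, 0.1]
opening: 0.285
grip_force: 30.0
```

Request:
{"fn": "step_arm", "kwargs": {
  "plan": [
    [[0,0,0.5,0,-1],[0,0,1,0,-1],[0,0,1,0,-1],[0,0,1,0,-1]]
  ]
}}

```text
t: 28.12
eef_pos: [500.7, 291.2, -23.6]
tcp_rot: [-3.142, -0.0, 0.107]
ft_force: [-0.6, -0.9, 5.7]
opening: 0.286
grip_force: 30.0
```

Run:
```python
from h import *
s=env.state();print(s["eef_pos"],s["ft_force"])
```

```text
[500.66139583 291.21378921 -23.62545068] [-0.55835186 -0.86059559  5.72369624]
```

Request:
{"fn": "step_arm", "kwargs": {
  "plan": [
    [[0,0,0,0,-0.2],[0,0,0,0,0.1],[0,0,0,0,0.4],[0,0,0,0,0.4],[0,0,0,0,0.4],[0,0,0,0,0.4],[0,0,-4,0,0.4],[0,0,-12,0,0.4]]
  ]
}}

```text
t: 28.78
eef_pos: [500.1, 290.9, -12.4]
tcp_rot: [3.141, 0.001, 0.107]
ft_force: [0.9, -0.2, -0.5]
opening: 0.695
grip_force: 0.0
```

Request:
{"fn": "step_arm", "kwargs": {
  "plan": [
    [[0,0,-20,0,0.4],[0,0,-45,0,0.4],[0,0,-75,0,1],[0,0,-110,0,1],[0,0,-140,0,1],[0,0,-170,0,1],[0,0,-170,0,1],[0,0,-170,0,1]]
  ]
}}

```text
t: 29.45
eef_pos: [501.1, 291.4, 160.1]
tcp_rot: [-3.141, -0.004, 0.107]
ft_force: [0.2, 0.3, 0.3]
opening: 0.994
grip_force: 0.0
```

Run:
```python
from h import *
s=env.state();print(s["eef_pos"],s["tcp_rot"]);print(plan([514.9,-272.5,160],1.678))
W=env.get_calibration("wrist");w=env.read_camera("wrist");cv2.imwrite("pics/w10.png",w)
u,v=proj(W,[[501,291,66]])[0];u=int(u);v=int(v);print(u,v)
for b in blob(w,(0,0,0),(180,255,60),(u-25,v-25,u+25,v+25)):print("dark",b,at(W,b[1],66))
for b in blob(w,(5,90,80),(22,255,255),(220,130,420,300)):print("cork",b,at(W,b[1],4))
```

```text
[501.08312823 291.40466192 160.13603107] [-3.14050933 -0.0036739   0.10702095]
[-4.650e+01  5.622e+02  1.000e-01 -9.000e+01]
315 235
dark (array([306, 227,  18,  18, 253]), array([314.7, 235.9])) [500.53239811 291.2277923 ]
cork (array([ 278,  183,   74,   72, 3380]), array([314.5, 218.7])) [502.37124291 291.76375495]
```

Amber stands at (500.5,291), centred on the coaster. Back to the white bottle.

Request:
{"fn": "step_arm", "kwargs": {
  "plan": [
    [[-3,38,0,-6,1],[-6,76,0,-12,1],[-9,114,0,-18,1],[-12,152,0,-24,1],[-15,190,0,-30,1],[-18,228,0,-36,1],[-21,266,0,-42,1],[-24,304,0,-48,1]]
  ]
}}

```text
t: 30.17
eef_pos: [508.2, -15.4, 156.8]
tcp_rot: [-3.14, 0.001, 0.95]
ft_force: [0.2, 0.6, 0.1]
opening: 0.999
grip_force: 0.0
```

Run:
```python
from h import *
print(plan([514.9,-272.5,160],1.678))
```

```text
[-205.2  155.    -3.2  -41.7]
```

Request:
{"fn": "step_arm", "kwargs": {
  "plan": [
    [[-29,22,0,-6,1],[-58,44,0,-12,1],[-87,66,0,-18,1],[-116,88,0,-24,1],[-145,110,0,-30,1],[-174,132,-2,-36,1],[-195,147,-3,-41,1],[-205,155,-3,-41.7,1]]
  ]
}}

```text
t: 30.83
eef_pos: [513.8, -273.5, 159.5]
tcp_rot: [-3.14, -0.001, 1.676]
ft_force: [-0.3, 0.3, -0.5]
opening: 0.998
grip_force: 0.0
```

Request:
{"fn": "step_arm", "kwargs": {
  "plan": [
    [[0,0,0,0,1],[0,0,0,0,1],[0,0,0,0,1]]
  ]
}}

```text
t: 31.08
eef_pos: [514.2, -269.6, 160.1]
tcp_rot: [-3.14, -0.001, 1.672]
ft_force: [0.1, 0.2, 0.3]
opening: 1.002
grip_force: 0.0
```

Run:
```python
from h import *
s=env.state();p=s["eef_pos"]
print(p,plan([514.9,-272.5,90.4],1.678))
W=env.get_calibration("wrist");w=env.read_camera("wrist")
for b in redblob(w,(200,100,450,340)): print(b)
print(proj(W,[[514.9,-272.5,154]]))
```

```text
[ 514.22545034 -269.62525216  160.11231974] [-2.9  0.4 69.7 -0.3]
(array([ 287,  242,   55,   60, 2553]), array([314. , 271.7]))
[[314.96926518 274.78106193]]
```

Request:
{"fn": "step_arm", "kwargs": {
  "plan": [
    [[-2.9,0.4,12,-0.3,1],[-2.9,0.4,27,-0.3,1],[-2.9,0.4,42,-0.3,1],[-2.9,0.4,56,-0.3,1],[-2.9,0.4,66,-0.3,1],[-2.9,0.4,69.5,-0.3,1],[-2.9,0.4,69.5,-0.3,1],[-2.9,0.4,69.5,-0.3,1]]
  ]
}}

```text
t: 31.8
eef_pos: [515.6, -273.4, 91.6]
tcp_rot: [3.141, 0.0, 1.678]
ft_force: [0.2, 0.2, 0.7]
opening: 1.002
grip_force: 0.0
```

Request:
{"fn": "step_arm", "kwargs": {
  "plan": [
    [[0,0,0,0,0.4],[0,0,0,0,0],[0,0,0,0,-0.1],[0,0,0,0,-0.2],[0,0,0,0,-0.4],[0,0,0,0,-1],[0,0,0,0,-1],[0,0,0,0,-1]]
  ]
}}

```text
t: 32.47
eef_pos: [515.4, -273.5, 91.5]
tcp_rot: [3.142, 0.0, 1.678]
ft_force: [-0.4, 0.9, -0.3]
opening: 0.494
grip_force: 0.0
```

Request:
{"fn": "step_arm", "kwargs": {
  "plan": [
    [[0,0,0,0,-1],[0,0,0,0,-1],[0,0,0,0,-1],[0,0,0,0,-1]]
  ]
}}

```text
t: 32.8
eef_pos: [515.4, -273.5, 91.4]
tcp_rot: [3.142, 0.0, 1.678]
ft_force: [-0.1, 0.4, -0.7]
opening: 0.347
grip_force: 30.0
```

Request:
{"fn": "step_arm", "kwargs": {
  "plan": [
    [[0,0,-5,0,-1],[0,0,-13,0,-1],[0,0,-22,0,-1],[0,0,-32,0,-1],[0,0,-44,0,-1],[0,0,-54,0,-1],[0,0,-54,0,-1]]
  ]
}}

```text
t: 33.38
eef_pos: [516.3, -274.0, 148.2]
tcp_rot: [3.139, 0.003, 1.678]
ft_force: [0.2, 0.2, -0.5]
opening: 0.346
grip_force: 30.0
```

Run:
```python
from h import *
s=env.state();p=s["eef_pos"]
print(p,s["opening"],plan([611.1,-15.8,144],1.678))
```

```text
[ 516.29176824 -274.01065797  148.22943865] 0.3459312468057823 [246.6 121.9   4.2  -0. ]
```

Request:
{"fn": "step_arm", "kwargs": {
  "plan": [
    [[8,4,0,0,-1],[24,12,0,0,-1],[46,23,0,0,-1],[69,34.5,0,0,-1],[92,46,0,0,-1],[115,57.5,0,0,-1],[138,69,0,0,-1],[161,80.5,0,0,-1]]
  ]
}}

```text
t: 34.05
eef_pos: [578.2, -102.8, 144.8]
tcp_rot: [-3.141, -0.0, 1.678]
ft_force: [1.8, 0.8, -1.8]
opening: 0.348
grip_force: 30.0
```

Request:
{"fn": "step_arm", "kwargs": {
  "plan": [
    [[23,11.5,0,0,-1],[46,23,0,0,-1],[66,33,0,0,-1],[80,40,0,0,-1],[84,42,0,0,-1],[84,42,0,0,-1],[84,42,0,0,-1],[84,42,0,0,-1]]
  ]
}}

```text
t: 34.72
eef_pos: [610.6, -17.6, 145.3]
tcp_rot: [-3.141, 0.0, 1.677]
ft_force: [0.7, -0.1, -2.0]
opening: 0.349
grip_force: 30.0
```

Run:
```python
from h import *
s=env.state();print(s["eef_pos"],s["opening"],plan([611.1,-16.8,95.4],1.678))
```

```text
[610.62384665 -17.56690787 145.25077157] 0.34915580011888236 [ 0.7  0.6 49.9 -0.1]
```

Request:
{"fn": "step_arm", "kwargs": {
  "plan": [
    [[0.7,0.6,10,0,-1],[0.7,0.6,20,0,-1],[0.7,0.6,30,0,-1],[0.7,0.6,38,0,-1],[0.7,0.6,43,0,-1],[0.7,0.6,46,0,-1],[0.7,0.6,48,0,-1],[0.7,0.6,48,0,-1]]
  ]
}}

```text
t: 35.38
eef_pos: [611.5, -16.0, 97.1]
tcp_rot: [-3.141, 0.0, 1.678]
ft_force: [0.2, -0.7, -0.7]
opening: 0.351
grip_force: 30.0
```

Request:
{"fn": "step_arm", "kwargs": {
  "plan": [
    [[0,0,0.5,0,-1],[0,0,1,0,-1],[0,0,1.5,0,-1],[0,0,1.5,0,-1],[0,0,1.5,0,-1]]
  ]
}}

```text
t: 35.8
eef_pos: [611.6, -16.0, 96.1]
tcp_rot: [3.141, 0.0, 1.678]
ft_force: [0.5, 0.9, -1.7]
opening: 0.347
grip_force: 30.0
```

Request:
{"fn": "step_arm", "kwargs": {
  "plan": [
    [[-0.8,-0.4,0,0,-1],[-0.8,-0.4,0.5,0,-1],[-0.8,-0.4,1,0,-1],[-0.8,-0.4,1,0,-1],[-0.8,-0.4,1,0,-1]]
  ]
}}

```text
t: 36.22
eef_pos: [611.4, -16.9, 95.4]
tcp_rot: [3.141, 0.0, 1.678]
ft_force: [-1.3, 0.2, 5.0]
opening: 0.346
grip_force: 30.0
```

Run:
```python
from h import *
s=env.state();print(s["eef_pos"],s["ft_force"])
```

```text
[611.37023955 -16.93042042  95.4094679 ] [-1.28500626  0.21415911  5.00396695]
```

Touchdown at 95.4, as computed. Release and go to the blue bottle.

Request:
{"fn": "step_arm", "kwargs": {
  "plan": [
    [[0,0,-0.5,0,0],[0,0,-0.5,0,0.4],[0,0,-0.5,0,1],[0,0,-0.5,0,1],[0,0,-0.5,0,1],[0,0,-0.5,0,1],[0,0,-0.5,0,1],[0,0,-0.5,0,1]]
  ]
}}

```text
t: 36.88
eef_pos: [611.2, -16.9, 95.4]
tcp_rot: [-3.142, 0.0, 1.678]
ft_force: [-0.4, -0.1, 0.1]
opening: 0.852
grip_force: 0.0
```

Request:
{"fn": "step_arm", "kwargs": {
  "plan": [
    [[0,0,-8,0,1],[0,0,-20,0,1],[0,0,-35,0,1],[0,0,-50,0,1],[0,0,-66,0,1],[0,0,-66,0,1],[0,0,-66,0,1]]
  ]
}}

```text
t: 37.47
eef_pos: [611.5, -16.9, 162.3]
tcp_rot: [3.14, 0.0, 1.678]
ft_force: [-1.4, -0.4, -0.8]
opening: 1.0
grip_force: 0.0
```

Run:
```python
from h import *
s=env.state();print(s["eef_pos"],plan([407.7,-285,160],1.678))
W=env.get_calibration("wrist");w=env.read_camera("wrist")
for b in redblob(w,(200,100,450,340)): print(b)
print(proj(W,[[611,-17,158]]))
```

```text
[611.50296694 -16.87403758 162.25043202] [-244.8 -231.3    2.3   -0. ]
(array([ 286,  237,   54,   60, 2607]), array([312.6, 267.1]))
[[313.53851096 271.46610967]]
```

Request:
{"fn": "step_arm", "kwargs": {
  "plan": [
    [[-28,-26,0,0,1],[-56,-52,0,0,1],[-84,-79,0,0,1],[-112,-106,0,0,1],[-140,-132,0,0,1],[-168,-159,0,0,1],[-196,-186,0,0,1],[-222,-210,0,0,1]]
  ]
}}

```text
t: 38.18
eef_pos: [424.2, -261.0, 160.6]
tcp_rot: [-3.14, -0.001, 1.678]
ft_force: [0.1, -0.2, 0.4]
opening: 0.998
grip_force: 0.0
```

Request:
{"fn": "step_arm", "kwargs": {
  "plan": [
    [[-14,-13,0,0,1],[-23,-21,0,0,1],[-23,-21,0,0,1],[-23,-21,0,0,1],[-23,-21,0,0,1]]
  ]
}}

```text
t: 38.6
eef_pos: [408.2, -284.3, 161.1]
tcp_rot: [-3.141, -0.001, 1.678]
ft_force: [-0.2, 0.7, 0.2]
opening: 1.002
grip_force: 0.0
```

Run:
```python
from h import *
s=env.state();p=s["eef_pos"];print(p,plan([407.7,-285,86],1.678))
W=env.get_calibration("wrist");w=env.read_camera("wrist");cv2.imwrite("pics/w11.png",w)
print(proj(W,[[407.7,-285,154]]),blob(w,*BL,(230,150,400,330)))
for b in blob(w,(0,0,0),(180,255,60),(285,240,345,320)):print("dark",b)
```

```text
[ 408.19750112 -284.28183492  161.14368262] [-0.7 -0.6 75.1  0. ]
[[313.47714438 270.79473176]] [(array([ 279,  205,   70,   66, 2850]), array([313.5, 233.5]))]
dark (array([ 293,  244,   41,   45, 1463]), array([313.3, 266. ]))
dark (array([315, 306,  30,  14,  89]), array([331.4, 313.1]))
```

Request:
{"fn": "step_arm", "kwargs": {
  "plan": [
    [[-0.7,-0.6,12,0,1],[-0.7,-0.6,27,0,1],[-0.7,-0.6,42,0,1],[-0.7,-0.6,57,0,1],[-0.7,-0.6,68,0,1],[-0.7,-0.6,74,0,1],[-0.7,-0.6,74,0,1],[-0.7,-0.6,74,0,1]]
  ]
}}

```text
t: 39.32
eef_pos: [407.6, -285.5, 87.6]
tcp_rot: [-3.141, -0.0, 1.679]
ft_force: [-0.3, 0.0, 0.4]
opening: 1.0
grip_force: 0.0
```

Request:
{"fn": "step_arm", "kwargs": {
  "plan": [
    [[0,0,0,0,0.4],[0,0,0,0,0],[0,0,0,0,-0.2],[0,0,0,0,-0.3],[0,0,0,0,-0.4],[0,0,0,0,-0.5],[0,0,0,0,-1],[0,0,0,0,-1]]
  ]
}}

```text
t: 39.98
eef_pos: [407.2, -285.9, 87.5]
tcp_rot: [3.142, 0.0, 1.678]
ft_force: [0.4, 0.5, -0.3]
opening: 0.495
grip_force: 0.0
```

Request:
{"fn": "step_arm", "kwargs": {
  "plan": [
    [[0,0,0,0,-1],[0,0,0,0,-1],[0,0,0,0,-1],[0,0,0,0,-1],[0,0,0,0,-1]]
  ]
}}

```text
t: 40.4
eef_pos: [407.2, -285.9, 87.5]
tcp_rot: [3.142, 0.0, 1.678]
ft_force: [0.0, -0.2, -0.6]
opening: 0.267
grip_force: 30.0
```

Request:
{"fn": "step_arm", "kwargs": {
  "plan": [
    [[0,0,-5,0,-1],[0,0,-13,0,-1],[0,0,-22,0,-1],[0,0,-32,0,-1],[0,0,-44,0,-1],[0,0,-54,0,-1],[0,0,-54,0,-1],[0,0,-54,0,-1]]
  ]
}}

```text
t: 41.07
eef_pos: [407.4, -286.0, 142.3]
tcp_rot: [3.14, 0.001, 1.678]
ft_force: [0.5, 0.5, -2.3]
opening: 0.27
grip_force: 30.0
```

Run:
```python
from h import *
s=env.state();p=s["eef_pos"]
print(p,s["opening"],s["ft_force"],plan([620.1,-100.3,141],1.678))
```

```text
[ 407.38875923 -286.04147514  142.27004502] 0.27047105144748096 [ 0.45732534  0.54011628 -2.26145662] [162.  231.3   1.3  -0. ]
```

Request:
{"fn": "step_arm", "kwargs": {
  "plan": [
    [[5,7,0,0,-1],[15,22,0,0,-1],[29,42,0,0,-1],[44,64,0,0,-1],[59,86,0,0,-1],[74,107,0,0,-1],[89,129,0,0,-1],[104,150,0,0,-1]]
  ]
}}

```text
t: 41.73
eef_pos: [546.2, -164.8, 140.7]
tcp_rot: [-3.141, -0.001, 1.678]
ft_force: [0.5, -0.8, -1.6]
opening: 0.274
grip_force: 30.0
```

Request:
{"fn": "step_arm", "kwargs": {
  "plan": [
    [[14,20,0,0,-1],[28,40,0,0,-1],[41,58,0,0,-1],[51,73,0,0,-1],[56,81,0,0,-1],[56.8,81.4,0,0,-1],[56.8,81.4,0,0,-1],[56.8,81.4,0,0,-1]]
  ]
}}

```text
t: 42.4
eef_pos: [619.4, -101.7, 141.1]
tcp_rot: [-3.141, -0.0, 1.677]
ft_force: [-0.8, -0.7, -1.7]
opening: 0.269
grip_force: 30.0
```

Run:
```python
from h import *
s=env.state();print(s["eef_pos"],s["opening"],plan([620.1,-101.2,91.5],1.678))
```

```text
[ 619.37057283 -101.66424168  141.14682509] 0.26868125706441126 [ 0.4  0.8 49.6 -0. ]
```

Request:
{"fn": "step_arm", "kwargs": {
  "plan": [
    [[0.1,0.6,10,0,-1],[0.1,0.6,20,0,-1],[0.1,0.6,30,0,-1],[0.1,0.6,38,0,-1],[0.1,0.6,43,0,-1],[0.1,0.6,46,0,-1],[0.1,0.6,47.5,0,-1],[0.1,0.6,47.5,0,-1]]
  ]
}}

```text
t: 43.07
eef_pos: [620.7, -101.1, 93.7]
tcp_rot: [-3.141, 0.0, 1.678]
ft_force: [-0.3, -0.7, -1.1]
opening: 0.272
grip_force: 30.0
```

Request:
{"fn": "step_arm", "kwargs": {
  "plan": [
    [[0,0,0.5,0,-1],[0,0,1,0,-1],[0,0,1.5,0,-1],[0,0,1.5,0,-1],[0,0,1.5,0,-1]]
  ]
}}

```text
t: 43.48
eef_pos: [620.7, -101.1, 92.6]
tcp_rot: [3.141, 0.0, 1.678]
ft_force: [-0.2, 0.8, -1.2]
opening: 0.271
grip_force: 30.0
```

Request:
{"fn": "step_arm", "kwargs": {
  "plan": [
    [[0,-0.5,0.4,0,-1],[0,-0.5,0.9,0,-1],[0,-0.5,1.4,0,-1],[0,-0.5,1.4,0,-1],[0,-0.5,1.4,0,-1]]
  ]
}}

```text
t: 43.9
eef_pos: [620.4, -101.2, 91.4]
tcp_rot: [3.141, 0.0, 1.678]
ft_force: [0.3, 0.5, 2.3]
opening: 0.271
grip_force: 30.0
```

Run:
```python
from h import *
s=env.state();print(s["eef_pos"],s["ft_force"])
```

```text
[ 620.42756402 -101.23959062   91.4378474 ] [0.25797657 0.49131522 2.30329008]
```

Touchdown. Release, rise, back off, and take a final look.

Request:
{"fn": "step_arm", "kwargs": {
  "plan": [
    [[0,0,0,0,-0.2],[0,0,0,0,0.2],[0,0,0,0,0.6],[0,0,0,0,0.6],[0,0,0,0,0.6],[0,0,0,0,0.6],[0,0,0,0,0.6],[0,0,0,0,0.6]]
  ]
}}

```text
t: 44.57
eef_pos: [620.2, -101.2, 91.0]
tcp_rot: [-3.142, 0.0, 1.678]
ft_force: [-0.4, -0.2, -0.2]
opening: 0.769
grip_force: 0.0
```

Request:
{"fn": "step_arm", "kwargs": {
  "plan": [
    [[0,0,-8,0,0.6],[0,0,-20,0,0.6],[0,0,-35,0,0.6],[0,0,-55,0,0.6],[0,0,-80,0,0.6],[-30,-20,-110,0,0.6],[-60,-50,-120,0,0.6],[-90,-80,-120,0,0.6]]
  ]
}}

```text
t: 45.23
eef_pos: [555.3, -194.5, 214.8]
tcp_rot: [3.137, 0.003, 1.68]
ft_force: [1.1, -0.1, -0.4]
opening: 0.8
grip_force: 0.0
```

Request:
{"fn": "step_arm", "kwargs": {
  "plan": [
    [[-35,-20,0,0,0.6],[-70,-40,0,0,0.6],[-105,-60,0,0,0.6],[-140,-80,0,0,0.6],[-175,-100,0,0,0.6],[-205,-120,0,0,0.6],[-205,-120,0,0,0.6],[-205,-120,0,0,0.6]]
  ]
}}

```text
t: 45.9
eef_pos: [456.3, -411.8, 211.8]
tcp_rot: [3.141, 0.001, 1.675]
ft_force: [-0.3, 1.3, -1.0]
opening: 0.799
grip_force: 0.0
```

Run:
```python
from h import *
t=env.read_camera("top");s=env.read_camera("scene");o=cv2.imread("pics/top0.png")
for im in(o,t):
  print([ (b[0][:4],b[1]) for b in redblob(im,(300,230,345,275))],[(b[0][:4],b[1]) for b in blob(im,*BL,(335,225,380,275))])
so=cv2.imread("pics/scene0.png")
for im in(so,s):
  print([ (b[0][:4],b[1]) for b in redblob(im,(320,200,350,240))],[(b[0][:4],b[1]) for b in blob(im,*BL,(335,195,380,260))])
A=cv2.resize(t[180:340,160:400],(600,400),interpolation=cv2.INTER_CUBIC);B=cv2.resize(s[160:400,230:400],(200,282))
c=np.zeros((400,800,3),np.uint8);c[:,:600]=A;c[:282,600:]=B;cv2.imwrite("pics/fin.png",c);print(env.state()["t"],env.state()["eef_pos"])
```

```text
[(array([312, 242,  16,  17]), array([319.8, 250.2]))] [(array([345, 237,  23,  24]), array([354.8, 250.2]))]
[(array([312, 242,  16,  17]), array([319.9, 250.2]))] [(array([344, 237,  23,  23]), array([354.2, 249.8]))]
[(array([327, 208,  15,  18]), array([333.7, 216.5]))] [(array([343, 206,  21,  16]), array([352.3, 214.5]))]
[(array([327, 208,  15,  17]), array([333.7, 216.3]))] [(array([343, 207,  20,  14]), array([351.3, 214.5]))]
46.0 [ 457.47154137 -409.84824447  211.63413029]
```

View pics/fin.png

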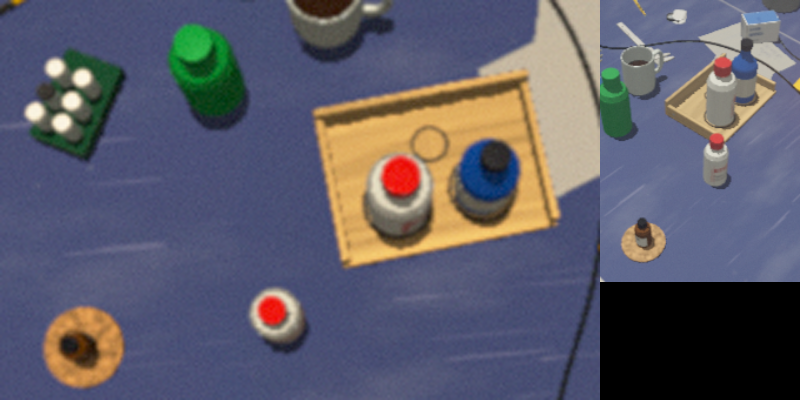

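The final view shows white at (400,190) and blue at (487,180), both upright and back on their rings to within about 1–1.5 mm. Amber stands upright in the middle of the coaster at (78,345), and the bystanders are untouched.

```bash
python3 -c "
from cell import env
print(env.job_done())"
```

```text
the job is handed in; nothing more can be done
None
```

Job handed in at about 46 s: the amber bottle stands upright on the middle of the coaster and both tall bottles are back on their starting spots to within about 1.5 mm; the fingertips turned out to sit about 40 mm above the reported TCP, so the first closing on the blue bottle missed and I corrected for it.

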